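# Hold the column stand's upright plumb with a square

### The job

The upright of the chromatography column stand is slack in its foot and leans over the base plate. Pick up the carpenter's square, stand its stock flat on the base plate, blade upright and square-on to the middle of the upright's bare flat face, and slide it into the corner until the stock sits on the plate and the back of the square touches the upright all the way up, which brings the upright plumb. Finish while still holding: keep gripping the square, pressing it down on the plate and against the upright, ready for a colleague to clamp it, and leave the jar, beaker, spare column and spanner where they are.

Things in the scene. Friction and masses are not known exactly. Their poses are not given: they have to be found in the camera images.
- square: Loose square, 0.19 kg, standing on the bench on its stock: alloy bar 110 long (own x) x 18 thick (own y) x 24 high. Steel blade 4 thick, own x +35 to +55, rises to 100 above the underside. Its back (stock end and blade edge in line) is at x = +55. Origin: centre of the underside. Mass centre at x = +15. Gripped across the 18 mm at x = -15, a gripper pointing down clears blade and upright.
- square_heel (a point): The heel of the square, where its underside and its back meet: own (55, 0, 0) mm of the square.
- plate: Dark steel base plate of the column stand, 220 (own x) x 140 (own y) x 10 thick, fixed. Origin: centre of its underside; top face 10 above the bench. Own +x points to the upright; the square goes on the bare part at -x and is pushed along +x. When the upright is plumb its bare flat face is the plane own x = +45, looking to -x, centred on own y = 0.
- foot: The fixed foot that carries the upright, at the plate's own (60, 0) mm, axes as the plate's, origin on the plate's top: two steel angle brackets beside the upright, 62 high, within own x +-13 and own y 16 to 47 either side; a slack clamp lever on the +y side points back to +x.
- upright_face (a point): Point on the middle of the upright's bare flat face, which looks along the plate to its -x; 100 above the plate's top when plumb. The upright is a plain aluminium square bar, 30 x 30 in section, ending 182 above the plate's top, with a white column clipped to its back.
- upright (a joint): Lean of the upright in its foot, rad: 0 is plumb, positive leans towards plate -x, over the bare part of the plate. It turns about a bolt along plate y, 22 above the plate's top. Slack but stiff: it stays as left and takes about 0.2 N m to turn (2 to 4 N at the top of the blade); stops at +-0.14.
- jar: Squat glass jar with a white cap, 64 in diameter, 75 tall, standing; origin at the centre of its underside. To be left alone.
- beaker: Glass beaker, 68 in diameter, 90 tall, standing; origin at the centre of its underside. To be left alone.
- column: Spare white column, 23 in diameter, 174 long, lying on the bench along own x; origin below its middle at bench height. To be left alone.
- spanner: Steel spanner, 160 long, lying flat on the bench along own x; origin at its underside. To be left alone.
Not all that is in view belongs to the job. Of the things like the square, leave any that is red; of the rest the larger one is meant.

How it is judged:
By the outcome, as a careful person would: the job done as asked, in the order asked, and still so for the second after the job is handed in, while the arm keeps its last pose, push and grip.
It also fails if it takes over 40 s, if anything falls off the work surface, if the arm or the gripper's body presses on something with over 40 N, if the wrist force passes 120 N, or if a joint passes its speed limit or range.

### The arm

A 6-joint arm with a two-finger parallel gripper is mounted at the origin on the work surface. World frame = base frame: x ahead of the robot, y to its left, z up, the work surface at z = 0. Lengths are in m, angles in rad, forces in N, time in s.
With the tool pointing down it reaches from about 0.225 to 0.875 m from the base axis. Payload 3.4 kg.
Tool frame: the origin (TCP) lies at the very end of the fingers, on their centre line; the grasp point (between the pads) lies 19 mm behind it; z points along the fingers, y is the line along which they close (so a half turn about z gives the same grasp; the last joint's range is limited). The gripper opens to 85 mm and grips with 20 to 120 N. Pads are 22 mm wide; open, the fingers measure 114 mm over their backs; the gripper's body (76 mm by 85 mm) begins 54 mm behind the grasp point. The pads swing forward as they close: fully open they stand 13 mm farther back than shut.
Start: joints at [1.085, 0.276, 1.505, -0, 1.361, -0.121], TCP at [0.205, 0.537, 0.231] pointing down, gripper open.
Joint ranges: [-2.89, 2.89], [-0.75, 2.08], [0.22, 2.7], [-1.18, 4.32], [0.11, 2.71], [-2.7, 2.7]. Speed limits (rad/s): [2.57, 2.57, 3.14, 3.14, 3.14, 3.14].

### API

Orientations are given as a unit quaternion [w, x, y, z].
In Python, from rig import manip gives the robot as it stands. The module is installed in compiled form; this text tells all that it offers.
- The arm moves only by the tool play_rows, never from a script. Its argument "motion" is a list of rows, each a list of 5 numbers: the shift along the tool's x, y, z in units of 40 mm (1.0 is 40 mm), then the turn about the tool's z in units of 10 degrees (1.0 is 10 degrees), then the finger opening in mm, from 0 to 85.4. A call has 1 to 5 rows; each row is the pose to reach, as a shift and turn from the pose commanded when the call began, along the tool's axes at that moment; what a row does not reach only later rows make up. A row lasts 1/8 s, in which the tool goes at most 62.5 mm and 10.7 degrees, less where a joint would pass 70% of its speed; a pose out of reach is approached as far as the arm can. A call with a gripper value outside its range is refused whole. The fingers move at their own pace and stop on an object; "newtons" is the grip in N (left out, the last holds). Time passes only in rows, so rows that repeat a pose let the fingers close. It gives the time, the measured TCP pose, the force, the opening and the grip force at its end, in the units of the state.
- manip.get_state(): the state, without advancing time (a new reading comes with each control period).
- manip.get_image(name): name is "scene" or "top" or "wrist"; returns a dict with "img" (400x640x3 uint8, red, green, blue), "range_z" (400x640 float32, m along the optical axis (not along the pixel's ray), 0 where there is no reading), "fx", "fy", "cx", "cy" (pixels), "R" (3x3) and "t" (3): a world point X has camera coordinates R X + t. Camera axes: x right, y down, z forward; pixel columns grow to the right and rows downward; lengths in m; the calibration is good to about 2 mm. A picture is of the moment at which its call begins.
- manip.sign_off(): hands the job in; it is judged then, once.
The state is a dict: "clock": time; "qpos": joint angles; "qd": joint speeds; "effort": joint torques, N m; "position": TCP position; "ee_rot": TCP orientation; "contact_force": force on the tool from outside, world axes, zero at the start; "moment": the same for the moment, N m; "width": finger opening in m; "gripper_force": force on a finger pad.
Only numpy, scipy, OpenCV 4.12 (cv2) and the standard library are available. Lean on these libraries where they do the work, as an engineer would, in place of code of your own. Each camera call takes 0.05 s, during which the arm holds its last target. There are 200 camera calls.

## Working session

There is one attempt and no reset: what is moved stays moved. The work goes in short steps, Python scripts to look and compute and a tool call to move; the robot and the scene stay as the last step left them, time stands still between calls to the robot, and variables do not carry over. Pictures are saved under pics/ and viewed, at most 10 in all, crops included, and the job is handed in when it is done.

Besides the shell and the picture viewer there is one more tool, called after ">>>" as name([rows], argument=value, ...), one row to a line, values as JSON. play_rows: Moves the arm, as the interface text tells. Its arguments: {"type":"object","properties":{"motion":{"type":"array","items":{"type":"array","items":{"type":"number"}}},"newtons":{"type":"number"}},"required":["motion"]}

```bash
mkdir -p pics
cat > h.py <<'E'
import numpy as np, cv2
from rig import manip
def grab(n):
    d=manip.get_image(n); np.savez('pics/'+n+'.npz',**d); return d
def load(n): return dict(np.load('pics/'+n+'.npz'))
def world(d,u,v,z=None):
    R,t=d['R'],d['t']; r=np.array([(u-d['cx'])/d['fx'],(v-d['cy'])/d['fy'],1.])
    o=-R.T@t; w=R.T@r
    s=float(d['range_z'][int(round(v)),int(round(u))]) if z is None else (z-o[2])/w[2]
    return o+s*w
def pix(d,X):
    c=d['R']@np.array(X)+d['t']; return np.array([d['fx']*c[0]/c[2]+d['cx'],d['fy']*c[1]/c[2]+d['cy']])
def save(img,f,k=1): cv2.imwrite('pics/'+f,cv2.cvtColor(cv2.resize(img,None,fx=k,fy=k,interpolation=cv2.INTER_CUBIC),cv2.COLOR_RGB2BGR))
E
python3 - <<'E'
from h import *
for n in('top','scene'): save(grab(n)['img'],n+'.png',1.25)
s=manip.get_state(); print(s['clock'],s['position'],s['ee_rot'],s['contact_force'],s['width'])
E
```

```text
0.1 [0.2049231  0.53674091 0.23052053] [-2.56931739e-04  1.81402595e-01  9.83408563e-01 -7.94137585e-04] [ 0.10127526  0.72832852 -0.41307594] 0.08538723858519941
```

View pics/top.png

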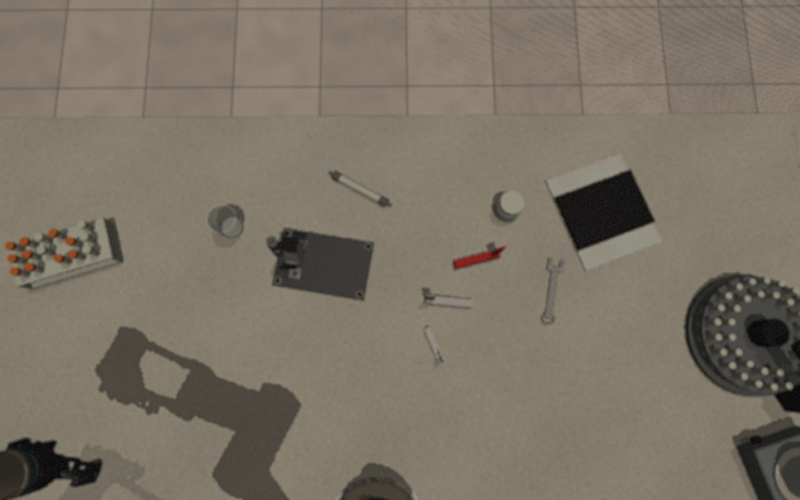

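View pics/scene.png

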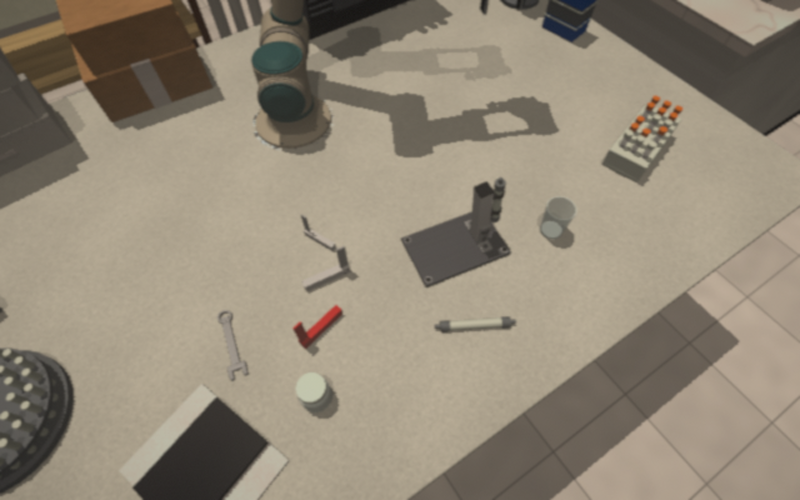

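Candidates, in the 800-wide top view:
- The red square at (480,258) is excluded by colour.
- The grey square at (448,299) is the larger of the remaining two.
- The grey square at (433,345) is the smaller one.

The grey one at (448,299) fits the description. I'll confirm it in an enlarged crop and measure it there.

Run:
```python
from h import *
d=load('top'); 
a=d['img'][175:300,210:410]; save(a,'topcrop.png',4)
d2=load('scene'); save(d2['img'][130:250,230:430],'scenecrop.png',4)
# coarse: plate top corners & candidates
for u,v in [(372,243),(361,299),(273,286),(283,231),(455,304),(440,300),(427,297)]:
    print((u,v),world(d,u/1.25,v/1.25).round(4))
```

```text
(372, 243) [0.6424 0.0082 0.0078]
(361, 299) [0.5082 0.0336 0.0131]
(273, 286) [ 5.424e-01  2.424e-01 -5.000e-04]
(283, 231) [0.6717 0.2195 0.0161]
(455, 304) [ 0.4933 -0.184   0.0254]
(440, 300) [ 0.503  -0.1497  0.0246]
(427, 297) [ 0.5066 -0.118   0.0572]
```

View pics/topcrop.png

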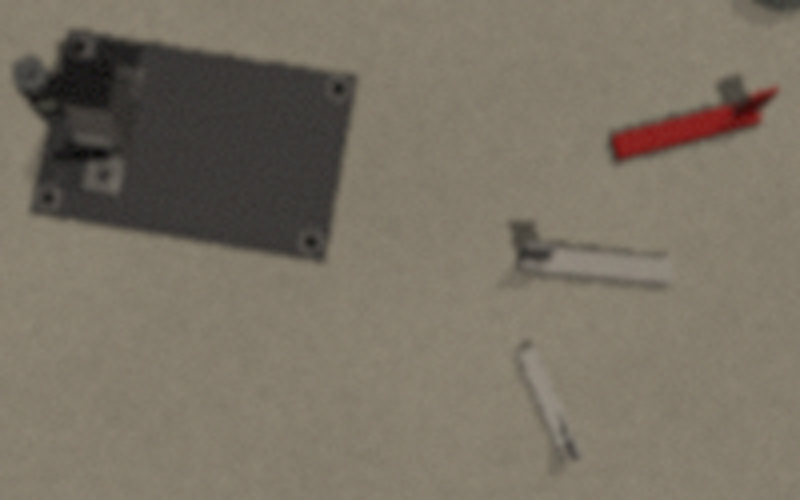

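View pics/scenecrop.png

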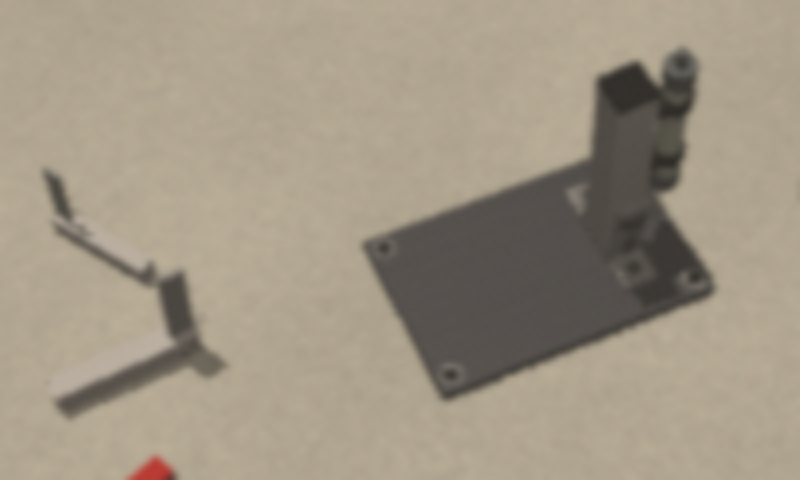

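The crops confirm it. In the top crop, the larger grey square runs from its blade end at about (520,258) to its free end at (669,270). The small one is at (525,345)–(573,460) and the red one is excluded. The plate bolts are at (82,47), (339,89), (312,241) and (47,197), with the upright at the left end of the plate.

Run:
```python
from h import *
d=load('top'); W=lambda p,q,z: world(d,210+(p+.5)/4-.5,175+(q+.5)/4-.5,z)
B=[W(*p,.01)[:2] for p in [(82,47),(339,89),(312,241),(47,197)]]
C=[W(*p,.01)[:2] for p in [(75,32),(357,74),(325,262),(32,212)]]
for P in(B,C):
    P=np.array(P);ax=(P[0]+P[3]-P[1]-P[2])/2; lat=(P[0]+P[1]-P[2]-P[3])/2
    print('plate c',P.mean(0).round(4),'len',np.linalg.norm(ax),np.linalg.norm(lat),'yaw',np.degrees(np.arctan2(ax[1],ax[0])),np.degrees(np.arctan2(-lat[0],lat[1])))
e=W(669.5,270.5,.024); b=W(519,258,.024); v=(b-e)[:2]
print('square ends',e,b,np.linalg.norm(v),np.degrees(np.arctan2(v[1],v[0])))
# depth cloud of the stock top
vv,uu=np.mgrid[236:250,336:382]; pts=np.array([world(d,u,v) for u,v in zip(uu.ravel(),vv.ravel())])
m=(pts[:,2]>.015)&(pts[:,2]<.034); q=pts[m]
r=cv2.minAreaRect((q[:,:2]*1000).astype(np.float32)); print(m.sum(),r, q[:,2].mean())
ln=cv2.fitLine((q[:,:2]*1000).astype(np.float32),cv2.DIST_HUBER,0,.01,.01).ravel(); print('line',ln,np.degrees(np.arctan2(ln[1],ln[0])))
vv,uu=np.mgrid[180:230,210:310]; pp=np.array([world(d,u,v) for u,v in zip(uu.ravel(),vv.ravel())])
t=pp[(pp[:,2]>.17)]; print('top of upright',len(t),t.mean(0),t.min(0),t.max(0))
s=manip.get_state()
from scipy.spatial.transform import Rotation as Ro
print(Ro.from_quat(s['ee_rot'],scalar_first=True).as_matrix().round(3))
```

```text
plate c [0.5949 0.1241] len 0.19617362237201197 0.11491116515909643 yaw 80.04055064795402 -100.52556287652453
plate c [0.5939 0.1224] len 0.21584804660179444 0.13995185275241787 yaw 80.3194909328157 -100.47330940744746
square ends [ 0.49587746 -0.22182206  0.024     ] [ 0.50592113 -0.11328078  0.024     ] 0.1090049828410516 84.7132907549462
221 ((501.3285217285156, -169.60665893554688), (110.45365905761719, 18.209739685058594), 84.3716049194336) 0.023880314931182166
line [ 6.3784264e-02  9.9796373e-01  5.0003946e+02 -1.7156889e+02] 86.34294
top of upright 259 [0.58811263 0.16458562 0.267718  ] [ 0.36748051 -0.04943025  0.1700387 ] [0.61945347 0.21686594 1.32668034]
[[-0.934  0.357 -0.001]
 [ 0.357  0.934 -0.001]
 [ 0.    -0.002 -1.   ]]
```

>>> play_rows([
  [-13.3,-14.2,0,7.4,60],
  [-13.3,-14.2,0,7.4,60],
  [-13.3,-14.2,0,7.4,60],
  [-13.3,-14.2,0,7.4,60],
  [-13.3,-14.2,0,7.4,60],
])

```text
clock: 0.72
position: [0.3236, 0.246, 0.2311]
ee_rot: [0.0, 0.608, 0.794, 0.0]
contact_force: [2.1, 0.7, 0.6]
width: 0.0603
gripper_force: 0.0
```

```bash
cat >> h.py <<'E'
from scipy.spatial.transform import Rotation as Ro
def go(p,ya,s=None):
    "units to reach TCP p with tool y at world angle ya (deg)"
    s=s or manip.get_state(); M=Ro.from_quat(s['ee_rot'],scalar_first=True).as_matrix()
    y=np.degrees(np.arctan2(M[1,1],M[0,1])); dy=(ya-y+180)%360-180
    print('now',s['clock'],np.round(s['position'],4),'yang',round(y,2),'F',np.round(s['contact_force'],1),'w',round(s['width']*1e3,1),'gf',round(s['gripper_force'],1),'tilt',M[:2,2].round(4))
    print('units',(M.T@(np.array(p)-s['position'])/.04).round(2),'turn',round(-dy/10,2))
E
python3 -c "
from h import *
go([.4995,-.183,.14],-5.3)"
```

```text
now 0.725 [0.3236 0.246  0.2311] yang 15.07 F [2.1 0.7 0.6] w 60.3 gf 0.0 tilt [ 0.0004 -0.0001]
units [-11.5    1.46   2.28] turn 2.04
```

>>> play_rows([
  [-11.5,1.46,2.2,2.0,60],
  [-11.5,1.46,2.2,2.0,60],
  [-11.5,1.46,2.2,2.0,60],
  [-11.5,1.46,2.2,2.0,60],
  [-11.5,1.46,2.2,2.0,60],
])

```text
clock: 1.35
position: [0.4418, -0.0375, 0.1726]
ee_rot: [-0.0, 0.735, 0.678, 0.0]
contact_force: [1.0, 1.2, -0.8]
width: 0.0599
gripper_force: 0.0
```

```bash
python3 -c "
from h import *
go([.4995,-.183,.14],-5.3)"
```

```text
now 1.35 [ 0.4418 -0.0375  0.1726] yang -4.65 F [ 1.   1.2 -0.8] w 59.9 gf 0.0 tilt [0.0004 0.0004]
units [-3.51  1.73  0.81] turn 0.06
```

>>> play_rows([
  [-3.5,1.72,0.8,0.05,60],
  [-3.5,1.72,0.8,0.05,60],
  [-3.5,1.72,0.8,0.05,60],
  [-3.5,1.72,0.8,0.05,60],
])

```text
clock: 1.85
position: [0.4991, -0.1828, 0.1398]
ee_rot: [-0.001, 0.739, 0.674, -0.0]
contact_force: [-1.1, 0.7, -0.3]
width: 0.0598
gripper_force: 0.0
```

```bash
python3 -c "
from h import *
go([.4995,-.183,.14],-5.3)
d=grab('wrist'); save(d['img'],'wrist1.png',1.25); print(d['R'],d['t'],d['fx'])"
```

```text
now 1.85 [ 0.4991 -0.1828  0.1398] yang -5.3 F [-1.1  0.7 -0.3] w 59.8 gf 0.0 tilt [-0.0013  0.0004]
units [-0.    0.01 -0.01] turn 0.0
[[ 9.95676318e-01 -9.28861578e-02 -9.11462668e-04]
 [-8.79349488e-02 -9.45674086e-01  3.12998350e-01]
 [-2.99351607e-02 -3.11564895e-01 -9.49753232e-01]] [-0.51406289 -0.14183642  0.2510027 ] 339.67483535283884
```

View pics/wrist1.png

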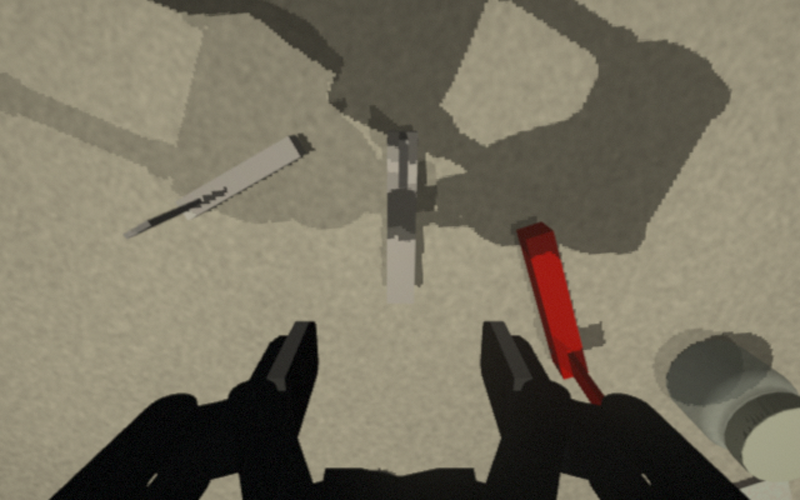

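The wrist view shows the square centred between the fingers. Its free end is at (400,305) and the blade is at (402,135–180). The red square is at (560,300), well to the right. I'll measure the stock from the depth cloud.

Run:
```python
from h import *
d=load('wrist')
vv,uu=np.mgrid[90:260,295:350]; P=np.array([world(d,u,v) for u,v in zip(uu.ravel(),vv.ravel())])
q=P[(P[:,2]>.017)&(P[:,2]<.03)]; print(len(q),q[:,2].mean(), cv2.minAreaRect((q[:,:2]*1000).astype(np.float32)))
ln=cv2.fitLine((q[:,:2]*1000).astype(np.float32),cv2.DIST_HUBER,0,.01,.01).ravel(); print(ln,np.degrees(np.arctan2(ln[1],ln[0])))
b=P[P[:,2]>.09]; print('blade top',len(b),b.mean(0),b.min(0),b.max(0))
# free end mid and stock axis from pixels
for p in [(387,303),(414,306),(400,305)]: print(world(d,p[0]/1.25,p[1]/1.25,.024).round(4))
```

```text
2856 0.02393905023927499 ((502.4000244140625, -169.559326171875), (109.86705780029297, 18.20964241027832), 84.26927947998047)
[ 7.3159203e-02  9.9732029e-01  5.0138574e+02 -1.7157727e+02] 85.804535
blade top 326 [ 0.5069668  -0.12183818  0.12048263] [ 0.50433386 -0.13459918  0.09052711] [ 0.50981549 -0.10367673  0.28231665]
[ 0.4875 -0.2233  0.024 ]
[ 0.5053 -0.2272  0.024 ]
[ 0.496  -0.2256  0.024 ]
```

>>> play_rows([
  [0.04,0.05,1.5,0,50],
  [0.04,0.05,3.0,0,50],
  [0.04,0.05,3.35,0,50],
  [0.04,0.05,3.35,0,50],
])

```text
clock: 2.4
position: [0.5008, -0.1784, 0.0073]
ee_rot: [-0.0, 0.738, 0.675, -0.0]
contact_force: [0.3, -0.1, 0.1]
width: 0.0503
gripper_force: 0.0
```

>>> play_rows([
  [0,0,0,0,10],
  [0,0,0,0,10],
  [0,0,0,0,10],
  [0,0,0,0,10],
  [0,0,0,0,10],
], newtons=100)

```text
clock: 3.02
position: [0.5024, -0.1798, 0.0095]
ee_rot: [0.002, 0.738, 0.675, 0.001]
contact_force: [-1.0, 1.3, 6.4]
width: 0.0152
gripper_force: 98.4
```

```bash
python3 -c "
from h import *
go([.501,-.1845,.006],-5.3)"
```

```text
now 3.025 [ 0.5024 -0.1798  0.0095] yang -5.1 F [-1.   1.3  6.4] w 15.2 gf 98.4 tilt [ 0.004  -0.0018]
units [-0.12 -0.02  0.09] turn 0.02
```

>>> play_rows([
  [0,0,0,0,40],
  [0,0,0,0,40],
  [-0.16,0,0.08,0,40],
  [-0.16,0,0.08,0,40],
])

```text
clock: 3.52
position: [0.5002, -0.186, 0.0035]
ee_rot: [-0.0, 0.738, 0.675, -0.0]
contact_force: [-0.4, -0.1, 0.4]
width: 0.04
gripper_force: 0.0
```

```bash
python3 -c "
from h import *
go([.501,-.1850,.003],-5.3)"
```

```text
now 3.525 [ 0.5002 -0.186   0.0035] yang -5.15 F [-0.4 -0.1  0.4] w 40.0 gf 0.0 tilt [-0.0004  0.0001]
units [0.03 0.02 0.01] turn 0.01
```

>>> play_rows([
  [0,0,0,0,18],
  [0,0,0,0,14],
  [0,0,0,0,10],
  [0,0,0,0,10],
  [0,0,0,0,10],
], newtons=100)

```text
clock: 4.15
position: [0.5006, -0.1857, 0.004]
ee_rot: [0.0, 0.738, 0.675, 0.0]
contact_force: [-0.4, -1.4, 2.3]
width: 0.016
gripper_force: 97.6
```

>>> play_rows([
  [0,0,-0.3,0,10],
  [0,0,-0.8,0,10],
  [0,0,-1.5,0,10],
  [0,0,-1.5,0,10],
])

```text
clock: 4.65
position: [0.5017, -0.1861, 0.0658]
ee_rot: [0.002, 0.738, 0.675, 0.001]
contact_force: [0.3, 0.4, -1.0]
width: 0.0156
gripper_force: 97.8
```

Run:
```python
from h import *
# plate pose (.5944,.123) yaw 80.3; target: square centre at plate x=-45 -> grip TCP at plate x=-61
a=np.radians(80.3); px=np.array([np.cos(a),np.sin(a)])
t=np.array([.5944,.123])-.061*px; print(t)
go([*t,.06],80.3-90)
d=grab('wrist'); save(d['img'],'wrist2.png',1.25)
```

```text
[0.58412215 0.06287209]
now 4.65 [ 0.5017 -0.1861  0.0658] yang -5.11 F [ 0.3  0.4 -1. ] w 15.6 gf 97.8 tilt [ 0.004  -0.0019]
units [6.38 1.5  0.14] turn 0.46
```

View pics/wrist2.png

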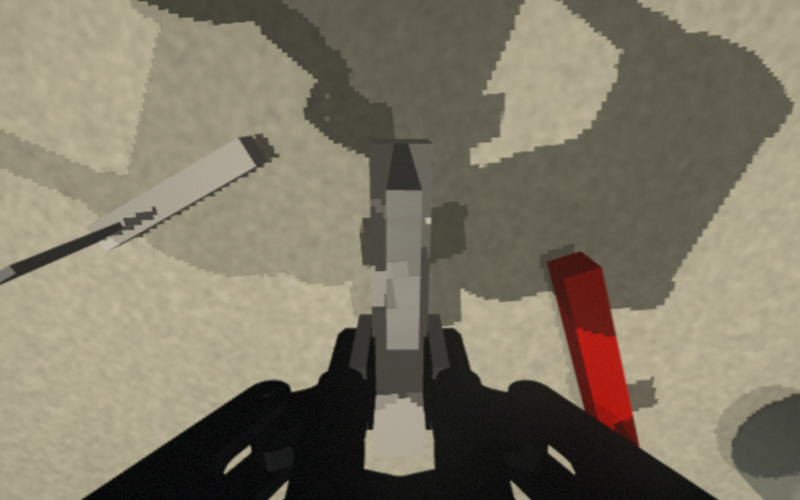

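The square is held between the pads and lifted clear, with its blade at (403,165) and the stock up the middle of the picture. Next I carry it to a point over the plate.

>>> play_rows([
  [6.15,1.5,0.1,0.46,10],
  [6.15,1.5,0.1,0.46,10],
  [6.15,1.5,0.1,0.46,10],
  [6.15,1.5,0.1,0.46,10],
  [6.15,1.5,0.1,0.46,10],
])

```text
clock: 5.32
position: [0.582, 0.0584, 0.0583]
ee_rot: [-0.001, 0.763, 0.647, -0.0]
contact_force: [-0.5, -0.8, -0.7]
width: 0.0156
gripper_force: 97.8
```

>>> play_rows([
  [0,0,0,0,10],
  [0,0,0,0,10],
])

```text
clock: 5.58
position: [0.581, 0.0528, 0.0592]
ee_rot: [-0.0, 0.765, 0.644, -0.001]
contact_force: [0.4, -0.2, -1.9]
width: 0.0155
gripper_force: 97.8
```

Run:
```python
from h import *
a=np.radians(80.3); px=np.array([np.cos(a),np.sin(a)]); t=np.array([.5944,.123])-.066*px
go([*t,.05],80.3-90)
d=grab('wrist'); w=cv2.resize(d['img'],None,fx=1.1,fy=1.1)
save(d['img'],'wrist3.png',1.25)
s=grab('scene'); save(s['img'][130:250,230:430],'scene3.png',4)
```

```text
now 5.575 [0.581  0.0528 0.0592] yang -9.79 F [ 0.4 -0.2 -1.9] w 15.5 gf 97.8 tilt [-0.0019 -0.0004]
units [0.14 0.03 0.23] turn -0.01
```

View pics/wrist3.png

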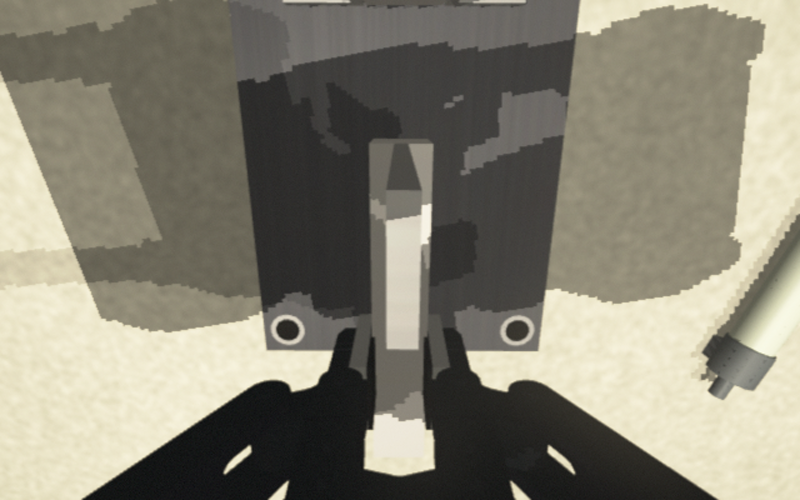

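View pics/scene3.png

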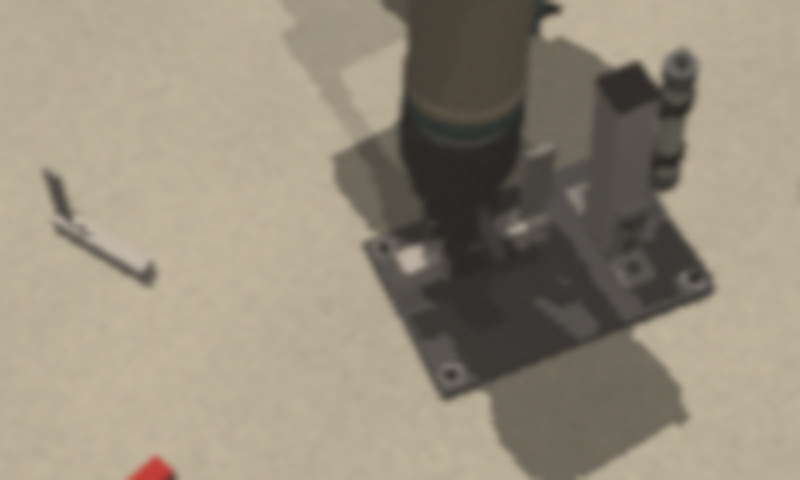

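The wrist view shows the square centred over the plate. The near bolts are at (288,330) and (517,330), the near corners at (268,350) and (539,350), and the side edges at (232,0) and (578,0). The scene crop shows the blade about 30 px short of the upright. I'll measure the lateral and yaw offset from this one camera.

Run:
```python
from h import *
d=load('wrist'); s=manip.get_state()
W=lambda p,z=None: world(d,(p[0]+.5)/1.25-.5,(p[1]+.5)/1.25-.5,z)
bl,br,cl,cr,tl,tr=[W(p,.01)[:2] for p in [(288,330),(517,330),(268,350),(539,350),(232,0),(578,0)]]
print('bolts',bl,br,np.linalg.norm(bl-br),'corners',np.linalg.norm(cl-cr),'top w',np.linalg.norm(tl-tr))
m1=(cl+cr)/2; m2=(tl+tr)/2; v=m2-m1; yaw=np.degrees(np.arctan2(v[1],v[0])); w=bl-br
print('yaw mid',yaw,'yaw bolts',np.degrees(np.arctan2(w[1],w[0]))-90,'yaw edge',np.degrees(np.arctan2(*(cl-cr)[::-1]))-90)
for y in(80.3,yaw):
  a=np.radians(y);px=np.array([np.cos(a),np.sin(a)]);print('centre from corners',m1+.11*px,'bolts',(bl+br)/2+.0977*px)
# square cloud
vv,uu=np.mgrid[105:285,290:350]; P=np.array([world(d,u,v) for u,v in zip(uu.ravel(),vv.ravel())])
z0=P[:,2]; print(np.histogram(z0,bins=np.arange(0,.2,.01)))
q=P[(z0>.07)&(z0<.09)]; r=cv2.minAreaRect((q[:,:2]*1000).astype(np.float32)); print('stock',len(q),q[:,2].mean(),r)
A=np.c_[q[:,:2]-q[:,:2].mean(0),np.ones(len(q))]; print('slope',np.linalg.lstsq(A,q[:,2],rcond=None)[0])
b=P[(z0>.13)&(z0<.18)]; print('blade',len(b),b.mean(0),b.max(0))
f=load('top')
go([.581,.0528,.05],-9.7)
t=load('top'); vv,uu=np.mgrid[180:225,215:250]; p=np.array([world(t,u,v) for u,v in zip(uu.ravel(),vv.ravel())]); k=p[(p[:,2]>.18)&(p[:,2]<.205)]; print('upright top',len(k),cv2.minAreaRect((k[:,:2]*1000).astype(np.float32)),k[:,2].mean())
```

```text
bolts [0.52162371 0.03758841] [0.63583186 0.01789983] 0.11589279763173393 corners 0.1394588192859956 top w 0.13749772571499952
yaw mid 80.15212270640369 yaw bolts 80.21879880781091 yaw edge 80.22344836639255
centre from corners [0.59581914 0.12471073] bolts [0.5951892  0.12404735]
centre from corners [0.59609893 0.12466253] bolts [0.5954377  0.12400454]
(array([1051,  958,    0,    0,    0,   38,  175, 3847,  494,   52,   42,
         61,   89,  126,  218, 1609,    0,    0,    0]), array([0.  , 0.01, 0.02, 0.03, 0.04, 0.05, 0.06, 0.07, 0.08, 0.09, 0.1 ,
       0.11, 0.12, 0.13, 0.14, 0.15, 0.16, 0.17, 0.18, 0.19]))
stock 4341 0.07916918237887688 ((587.97314453125, 89.28425598144531), (68.83380126953125, 25.368566513061523), 79.84935760498047)
slope [ 0.0045581  -0.01911835  0.07916918]
blade 1953 [0.59220621 0.11168339 0.15244163] [0.59621966 0.1236865  0.1562714 ]
now 5.675 [0.5815 0.0527 0.0596] yang -9.83 F [-0.   0.3 -1.1] w 16.0 gf 97.8 tilt [-0.0008 -0.0001]
units [ 0.   -0.01  0.24] turn -0.01
upright top 209 ((605.6756591796875, 183.01148986816406), (59.95075607299805, 30.900121688842773), 79.05514526367188) 0.19373932491997786
```

>>> play_rows([
  [0.5,0.03,0.3,0,10],
  [0.5,0.03,0.7,0,10],
  [0.5,0.03,1.0,0,10],
  [0.5,0.03,1.0,0,10],
], newtons=110)

```text
clock: 6.18
position: [0.5852, 0.0735, 0.0181]
ee_rot: [-0.001, 0.764, 0.645, -0.001]
contact_force: [-0.7, -0.8, -0.8]
width: 0.0155
gripper_force: 110.0
```

>>> play_rows([
  [0,0,0.06,0,10],
  [0,0,0.12,0,10],
  [0,0,0.16,0,10],
  [0,0,0.16,0,10],
])

```text
clock: 6.68
position: [0.5868, 0.0736, 0.0141]
ee_rot: [0.0, 0.764, 0.645, 0.0]
contact_force: [-0.6, -0.1, 1.9]
width: 0.0158
gripper_force: 110.7
```

```bash
python3 -c "
from h import *
go([.581,.0528,.014],-9.8); print(manip.get_state()['moment'])"
```

```text
now 6.675 [0.5868 0.0736 0.0141] yang -9.71 F [-0.6 -0.1  1.9] w 15.8 gf 110.7 tilt [ 0.0008 -0.    ]
units [-0.54 -0.06  0.  ] turn 0.01
[-0.06526107  0.23024758 -0.02202129]
```

>>> play_rows([
  [0,0,0.05,0,10],
  [0,0,0.1,0,10],
  [0,0,0.1,0,10],
])

```text
clock: 7.05
position: [0.5868, 0.0736, 0.014]
ee_rot: [0.001, 0.764, 0.645, 0.001]
contact_force: [-7.5, -0.5, 27.4]
width: 0.0158
gripper_force: 114.3
```

>>> play_rows([
  [0.1,0,0,0,10],
  [0.2,0,0,0,10],
  [0.3,0,0,0,10],
  [0.3,0,0,0,10],
])

```text
clock: 7.55
position: [0.5909, 0.0821, 0.014]
ee_rot: [0.004, 0.764, 0.646, 0.0]
contact_force: [-3.8, -10.5, 22.7]
width: 0.0155
gripper_force: 113.6
```

Run:
```python
from h import *
go([.5883,.085,.014],-9.8); print(manip.get_state()['moment'])
d=grab('wrist')
vv,uu=np.mgrid[105:285,290:350]; P=np.array([world(d,u,v) for u,v in zip(uu.ravel(),vv.ravel())])
z0=P[:,2]; q=P[(z0>.026)&(z0<.042)]; A=np.c_[q[:,:2]-q[:,:2].mean(0),np.ones(len(q))]; print('slope',np.linalg.lstsq(A,q[:,2],rcond=None)[0])
c=np.array([.5953,.1241]);a=np.radians(80.2);R=np.array([[np.cos(a),np.sin(a)],[-np.sin(a),np.cos(a)]])
print('stock in plate',((q[:,:2]-c)@R.T).mean(0)*1e3); b=P[(z0>.1)&(z0<.12)]; B=(b[:,:2]-c)@R.T*1e3; print('blade',B.mean(0),B.max(0),b[:,2].mean())
```

```text
now 7.55 [0.5909 0.0821 0.014 ] yang -9.56 F [ -3.8 -10.5  22.7] w 15.5 gf 113.6 tilt [ 0.006  -0.0057]
units [ 0.06 -0.08 -0.  ] turn 0.02
[-1.56971946  0.8367111   0.05565718]
slope [ 0.0069278  -0.01103966  0.03400178]
stock in plate [-1.01041741 -2.08733406]
blade [15.83906241 -2.84471659] [29.35560247 -0.86806208] 0.1091607264964375
```

>>> play_rows([
  [0.0,-0.04,-0.05,0,10],
  [0.05,-0.07,-0.05,0,10],
  [0.1,-0.07,-0.05,0,10],
  [0.15,-0.07,-0.05,0,10],
])

```text
clock: 8.1
position: [0.5893, 0.0897, 0.014]
ee_rot: [0.003, 0.764, 0.645, 0.001]
contact_force: [0.3, -7.0, 13.4]
width: 0.0155
gripper_force: 112.1
```

```bash
cat > m.py <<'E'
from h import *
c=np.array([.5953,.1241]);a=np.radians(80.2);R=np.array([[np.cos(a),np.sin(a)],[-np.sin(a),np.cos(a)]])
go([.5883,.085,.014],-9.8); s=manip.get_state(); print('mom',np.round(s['moment'],2),'tcp plate mm',(R@(s['position'][:2]-c)*1e3).round(1),'F plate',(R@s['contact_force'][:2]).round(1))
d=grab('wrist')
vv,uu=np.mgrid[105:285,290:350]; P=np.array([world(d,u,v) for u,v in zip(uu.ravel(),vv.ravel())])
z0=P[:,2]; q=P[(z0>.026)&(z0<.042)]; Q=(q[:,:2]-c)@R.T*1e3
A=np.c_[Q/1e3,np.ones(len(q))]; print('slope',np.linalg.lstsq(A,q[:,2],rcond=None)[0].round(4),'stock',Q.mean(0).round(1))
b=P[(z0>.1)&(z0<.12)]; B=(b[:,:2]-c)@R.T*1e3; print('blade',B.mean(0).round(1),B.max(0).round(1),b[:,2].mean())
E
python3 m.py
```

```text
now 8.1 [0.5893 0.0897 0.014 ] yang -9.62 F [ 0.3 -7.  13.4] w 15.5 gf 112.1 tilt [ 0.0057 -0.0036]
units [-0.12 -0.01  0.  ] turn 0.02
mom [-1.13  0.19 -0.01] tcp plate mm [-34.9   0. ] F plate [-6.9 -1.5]
slope [-0.0097 -0.0082  0.034 ] stock [5.6 0.6]
blade [23.2 -0.1] [36.6  1.9] 0.10921055282213989
```

>>> play_rows([
  [0.06,0,0,0,10],
  [0.12,0,0,0,10],
  [0.12,0,0,0,10],
], newtons=120)

```text
clock: 8.52
position: [0.5898, 0.0939, 0.014]
ee_rot: [0.003, 0.764, 0.645, 0.0]
contact_force: [-1.3, -9.5, 13.7]
width: 0.0153
gripper_force: 117.2
```

```bash
python3 m.py
```

```text
now 8.525 [0.5898 0.0939 0.014 ] yang -9.6 F [-1.3 -9.5 13.7] w 15.3 gf 117.2 tilt [ 0.0049 -0.0044]
units [-0.23  0.    0.  ] turn 0.02
mom [-1.3   0.26  0.03] tcp plate mm [-30.7   0.3] F plate [-9.6 -0.4]
slope [-0.01   -0.0081  0.0342] stock [10.1  1. ]
blade [27.4  0.1] [40.9  2.1] 0.10920346931596266
```

>>> play_rows([
  [0.04,0,0.01,0,10],
  [0.08,0,0.02,0,10],
  [0.12,0,0.02,0,10],
  [0.12,0,0.02,0,10],
])

```text
clock: 9.07
position: [0.5906, 0.0977, 0.014]
ee_rot: [0.004, 0.764, 0.646, 0.0]
contact_force: [-3.0, -11.5, 18.2]
width: 0.0155
gripper_force: 117.9
```

```bash
python3 m.py
```

```text
now 9.075 [0.5906 0.0977 0.014 ] yang -9.57 F [ -3.  -11.5  18.2] w 15.5 gf 117.9 tilt [ 0.0051 -0.0058]
units [-0.32 -0.    0.  ] turn 0.02
mom [-1.72  0.44  0.04] tcp plate mm [-26.8   0.1] F plate [-11.9   1. ]
slope [-0.0103 -0.0089  0.0342] stock [14.4  0.9]
blade [31.3  0. ] [44.8  2. ] 0.10921491194141446
```

>>> play_rows([
  [0.03,0,0,0,10],
  [0.06,0,0,0,10],
  [0.08,0,0,0,10],
  [0.08,0,0,0,10],
])

```text
clock: 9.62
position: [0.5908, 0.0987, 0.014]
ee_rot: [0.005, 0.763, 0.646, -0.001]
contact_force: [-2.5, -19.2, 19.1]
width: 0.0152
gripper_force: 118.0
```

```bash
python3 m.py
```

```text
now 9.625 [0.5908 0.0987 0.014 ] yang -9.51 F [ -2.5 -19.2  19.1] w 15.2 gf 118.0 tilt [ 0.0041 -0.0093]
units [-0.35 -0.    0.  ] turn 0.03
mom [-2.67  0.48 -0.09] tcp plate mm [-25.8   0.1] F plate [-19.3  -0.8]
slope [-0.0087 -0.0053  0.0342] stock [15.8  1. ]
blade [32.2 -0.1] [45.8  1.9] 0.10911552418385619
```

```bash
cat > u.py <<'E'
from m import *
for n in('top','scene'):
  t=grab(n); np.seterr(all='ignore')
  x=[pix(t,[*(c+R.T@np.array([X,Y])),z]) for X in(10,.10) for Y in(-.03,.03) for z in(.0,.2) for X in([0.01,.1])]
  x=np.array(x).astype(int); u0,v0=np.maximum(x.min(0),0); u1,v1=x.max(0)
  vv,uu=np.mgrid[v0:v1,u0:u1]; p=np.array([world(t,u,v) for u,v in zip(uu.ravel(),vv.ravel())])
  L=np.c_[(p[:,:2]-c)@R.T*1e3,p[:,2]*1e3]
  k=L[(abs(L[:,1])<22)&(L[:,2]>184)&(L[:,2]<200)&(L[:,0]>15)&(L[:,0]<85)]
  if len(k)>10: print(n,'top',len(k),k.mean(0).round(1),np.percentile(k,[2,98],axis=0).round(1))
  f=L[(abs(L[:,1])<12)&(L[:,0]>15)&(L[:,0]<58)&(L[:,2]>75)&(L[:,2]<182)]
  for lo in range(75,182,20):
    g=f[(f[:,2]>=lo)&(f[:,2]<lo+20)]
    if len(g)>3: print(n,'face z',lo,len(g),np.median(g[:,0]).round(1))
  s_=f[f[:,2]>115]
  if len(s_)>20: print('fit dx/dz',np.polyfit(s_[:,2],s_[:,0],1))
E
python3 u.py
python3 - <<'E'
from h import *
d=load('scene'); save(d['img'][130:230,320:440],'scene5.png',6)
E
```

```text
now 9.675 [0.5908 0.0987 0.0141] yang -9.51 F [ -2.5 -18.4  18.9] w 15.1 gf 118.0 tilt [ 0.0043 -0.0093]
units [-0.35 -0.01  0.  ] turn 0.03
mom [-2.63  0.44  0.02] tcp plate mm [-25.8   0.1] F plate [-18.5  -0.6]
slope [-0.0094 -0.0052  0.0342] stock [15.8  1. ]
blade [32.4 -0.1] [45.8  1.9] 0.10911344016643248
top face z 75 11 44.2
top face z 95 8 45.5
top face z 115 4 46.2
scene top 158 [ 60.1  -1.2 194.6] [[ 46.5 -15.2 185.6]
 [ 76.8  15.3 198.7]]
scene face z 75 39 41.1
scene face z 95 50 42.6
scene face z 115 24 47.3
scene face z 135 26 47.3
scene face z 155 29 47.2
scene face z 175 8 47.3
fit dx/dz [7.37073250e-04 4.71643538e+01]
```

View pics/scene5.png

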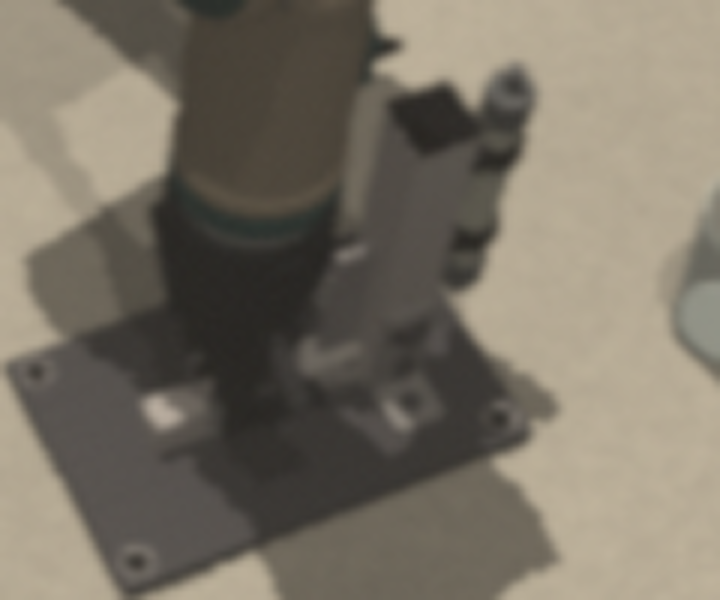

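The crop shows the square seated on the plate with its blade top at (345,255) against the upright. The depth fit gives the face as plumb, at about 0.001 rad. I'll press down slightly more, hold, and check that it is steady.

>>> play_rows([
  [0.01,0,0.02,0,10],
  [0.01,0,0.03,0,10],
  [0.01,0,0.03,0,10],
  [0.01,0,0.03,0,10],
  [0.01,0,0.03,0,10],
])

```text
clock: 10.45
position: [0.5908, 0.0987, 0.014]
ee_rot: [0.005, 0.763, 0.646, -0.001]
contact_force: [-5.1, -20.3, 25.7]
width: 0.0152
gripper_force: 119.0
```

```bash
python3 u.py
```

```text
now 10.45 [0.5908 0.0987 0.014 ] yang -9.5 F [ -5.1 -20.3  25.7] w 15.2 gf 119.0 tilt [ 0.0044 -0.0098]
units [-0.35 -0.01  0.  ] turn 0.03
mom [-2.78  0.91 -0.02] tcp plate mm [-25.8   0.1] F plate [-20.9   1.6]
slope [-0.0095 -0.0081  0.0342] stock [15.8  1.1]
blade [32.4 -0.1] [45.8  1.9] 0.10903760157361973
top face z 75 10 45.2
top face z 95 8 45.1
top face z 115 5 45.9
scene top 161 [ 60.2  -1.7 194.4] [[ 46.5 -15.1 184.9]
 [ 76.5  15.9 198.2]]
scene face z 75 39 40.8
scene face z 95 51 41.8
scene face z 115 24 47.2
scene face z 135 28 47.4
scene face z 155 28 47.5
scene face z 175 11 47.7
fit dx/dz [3.11936530e-03 4.68491405e+01]
```

Nothing has moved: the stock is flat, the upright is plumb, and the square is pressed down at about 26 N and against the upright at about 20 N. I'm handing it in.

```bash
python3 -c "
from rig import manip
print(manip.sign_off())"
```

```text
the job is handed in; nothing more can be done
None
```

The larger grey square is seated on the plate with its back against the upright, which measures plumb to about 0.003 rad; the job was handed in at about 10.5 s, still gripped and pressed down and in, with the jar, beaker, spare column and spanner left alone.

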